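# Tick off a filled prescription on the check-off keys

### The job

Tick off this prescription at the dispensary bench, with the fingertips only: lightly push down the round key on the tall bottle's blue stand, then the one on the squat jar's stand, then the one on the upright carton's stand, each fully down so that it stays down. Leave the dropper vial's key up, and do not pick up, shift or knock over any of the medicines or the other things on the table.

Things in the scene. Friction and masses are not known exactly. Their poses are not given: they have to be found in the camera images.
- key_bottle_top (a point): centre of the flat top of the bottle stand's key: a round white cap, 36 mm across, in a black collar (52 mm across, 38 mm high). Untouched it is 60 to 62 mm above the table; 50 mm with the key fully down and let go. Moves with the cap, which is cushioned: on a 1.5 N/mm spring of 9 mm travel on the key's stem, so a steady 3 N push squeezes it 2 mm; springs back. z up
- key_bottle (a joint): how far this key's stem is pushed down, m: 0 up, 0.012 on its bottom stop (then only the cushioned cap gives further); starts between 0 and 0.002. It slides straight down against a steady friction of about 3 N, stays where it is left and cannot be pulled higher than 0. Counts as down from 0.007
- key_jar_top (a point): centre of the flat top of the jar stand's key: a round white cap, 36 mm across, in a black collar (52 mm across, 38 mm high). Untouched it is 60 to 62 mm above the table; 50 mm with the key fully down and let go. Moves with the cap, which is cushioned: on a 1.5 N/mm spring of 9 mm travel on the key's stem, so a steady 3 N push squeezes it 2 mm; springs back. z up
- key_jar (a joint): how far this key's stem is pushed down, m: 0 up, 0.012 on its bottom stop (then only the cushioned cap gives further); starts between 0 and 0.002. It slides straight down against a steady friction of about 3 N, stays where it is left and cannot be pulled higher than 0. Counts as down from 0.007
- key_carton_top (a point): centre of the flat top of the carton stand's key: a round white cap, 36 mm across, in a black collar (52 mm across, 38 mm high). Untouched it is 60 to 62 mm above the table; 50 mm with the key fully down and let go. Moves with the cap, which is cushioned: on a 1.5 N/mm spring of 9 mm travel on the key's stem, so a steady 3 N push squeezes it 2 mm; springs back. z up
- key_carton (a joint): how far this key's stem is pushed down, m: 0 up, 0.012 on its bottom stop (then only the cushioned cap gives further); starts between 0 and 0.002. It slides straight down against a steady friction of about 3 N, stays where it is left and cannot be pulled higher than 0. Counts as down from 0.007
- key_vial_top (a point): centre of the flat top of the vial stand's key: a round white cap, 36 mm across, in a black collar (52 mm across, 38 mm high). Untouched it is 60 to 62 mm above the table; 50 mm with the key fully down and let go. Moves with the cap, which is cushioned: on a 1.5 N/mm spring of 9 mm travel on the key's stem, so a steady 3 N push squeezes it 2 mm; springs back. z up
- key_vial (a joint): how far this key's stem is pushed down, m: 0 up, 0.012 on its bottom stop (then only the cushioned cap gives further); starts between 0 and 0.002. It slides straight down against a steady friction of about 3 N, stays where it is left and cannot be pulled higher than 0. Counts as down from 0.007
- stand_bottle: blue check-off stand of the bottle, fixed to the table; all four are alike: base 180 x 110 x 20 mm, origin at the centre of its underside, x axis pointing from the key to the tray. Key axis 50 mm from the origin towards -x (the robot's side); a shallow tray (rim 30 mm above the table) centred 45 mm towards +x holds the medicine
- bottle: tall round amber bottle with a white cap, 48 mm diameter, 95 mm high, loose, standing in its stand's tray (floor 20 mm above the table); origin at the centre of its underside, z up
- stand_jar: blue check-off stand of the jar, fixed to the table; all four are alike: base 180 x 110 x 20 mm, origin at the centre of its underside, x axis pointing from the key to the tray. Key axis 50 mm from the origin towards -x (the robot's side); a shallow tray (rim 30 mm above the table) centred 45 mm towards +x holds the medicine
- jar: squat white screw jar, 62 mm diameter, 48 mm high, loose, standing in its stand's tray (floor 20 mm above the table); origin at the centre of its underside, z up
- stand_carton: blue check-off stand of the carton, fixed to the table; all four are alike: base 180 x 110 x 20 mm, origin at the centre of its underside, x axis pointing from the key to the tray. Key axis 50 mm from the origin towards -x (the robot's side); a shallow tray (rim 30 mm above the table) centred 45 mm towards +x holds the medicine
- carton: upright medicine carton, 38 x 56 mm, 90 mm high, loose, standing in its stand's tray (floor 20 mm above the table); origin at the centre of its underside, z up
- stand_vial: blue check-off stand of the vial, fixed to the table; all four are alike: base 180 x 110 x 20 mm, origin at the centre of its underside, x axis pointing from the key to the tray. Key axis 50 mm from the origin towards -x (the robot's side); a shallow tray (rim 30 mm above the table) centred 45 mm towards +x holds the medicine
- vial: small dropper vial with a narrow rubber teat, 26 mm diameter, 62 mm high, loose, standing in its stand's tray (floor 20 mm above the table); origin at the centre of its underside, z up
- stapler: stapler lying loose, 130 x 34 x 46 mm, origin under its centre
- pill_tray: loose clear pill-counting tray, 150 x 110 x 16 mm, origin under its centre
- spatula: counting spatula lying loose, 170 mm long along its x axis, origin near its middle
- spare_jar: spare white jar standing behind the stands on the table, 56 mm diameter, 60 mm high, origin at the centre of its underside
- spare_carton: spare yellow carton lying flat, 90 x 50 x 25 mm, origin under its centre
- calculator: desk calculator lying loose, 140 x 85 x 17 mm, origin under its centre
There are look-alikes about, which are no part of the job. What is shaped like the stand_vial but pink is not meant.

How it is judged:
On the way, in this order (a step that is already met when the one before it is completed fails the run):
1. the key on the stand of the tall bottle is down (at least 7 mm) (value of joint key_bottle above 0.007 m), for 0.1 s.
2. the key on the stand of the squat jar is down (at least 7 mm) (value of joint key_jar above 0.007 m), for 0.1 s.
3. the key on the stand of the upright carton is down (at least 7 mm) (value of joint key_carton above 0.007 m), for 0.1 s.
At the end, for the whole second after the job is handed in: The keys of the bottle, the jar and the carton are each at least 7 mm down, the vial's key is less than 4 mm down, the four medicines stand upright (within 0.2 rad) and at rest in their trays, and no loose thing is more than 20 mm from where it began (value of joint each of key_bottle, key_jar, key_carton above 0.007 m and value of joint key_vial below 0.004 m and distance of each of bottle, jar, carton, vial, stapler, pill_tray, spatula, spare_jar, spare_carton, calculator from where it was at the start of the episode below 0.02 m and angle between each of bottle, jar, carton, vial's own z axis and vertical below 0.2 rad and linear speed of each of bottle, jar, carton, vial below 0.02 m/s); the robot touches nothing.
It fails at once if a key is pushed out of turn (the jar's 5 mm before the bottle's is down, or the carton's 5 mm before the jar's is down) ((value of joint key_jar above 0.005 m and value of joint key_bottle below 0.007 m) or (value of joint key_carton above 0.005 m and value of joint key_jar below 0.007 m)).
It fails at once if the dropper vial's key is pushed (4 mm) (value of joint key_vial above 0.004 m).
It fails at once if a stand or its key is pressed with more than 20 N, or by the arm or gripper body rather than the fingers (2 N) (contact force between the fingers and stand_bottle above 20 N or contact force between the arm and stand_bottle above 2 N or contact force between the fingers and stand_jar above 20 N or contact force between the arm and stand_jar above 2 N or contact force between the fingers and stand_carton above 20 N or contact force between the arm and stand_carton above 2 N or contact force between the fingers and stand_vial above 20 N or contact force between the arm and stand_vial above 2 N).
It fails at once if a medicine or another loose thing is lifted, carried or shifted by more than 20 mm (distance of any of bottle, jar, carton, vial, stapler, pill_tray, spatula, spare_jar, spare_carton, calculator from where it was at the start of the episode above 0.02 m).
It fails at once if a medicine is tipped by more than 0.35 rad (angle between any of bottle, jar, carton, vial's own z axis and vertical above 0.35 rad).
It also fails if it takes over 54 s, if anything falls off the work surface, if the arm or the gripper's body presses on something with over 40 N, if the wrist force passes 120 N, or if a joint passes its speed limit or range.

### The arm

A 7-joint arm with a two-finger parallel gripper is mounted at the origin on the work surface. World frame = base frame: x ahead of the robot, y to its left, z up, the work surface at z = 0. Lengths are in m, angles in rad, forces in N, time in s.
With the tool pointing down it reaches from about 0.425 to 0.925 m from the base axis. Payload 6.8 kg.
Tool frame: the origin (TCP) lies where the fingers leave the gripper's body, on its centre line; the fingertips stand 80 mm ahead of it and the grasp point (between the pads) lies 61 mm ahead of it; z points along the fingers, y is the line along which they close (so a half turn about z gives the same grasp; the last joint's range is limited). The gripper opens to 88 mm and grips with 3 to 60 N. Pads are 20 mm wide; open, the fingers measure 115 mm over their backs; the gripper's body (75 mm by 178 mm) begins 61 mm behind the grasp point.
Start: joints at [1.044, 0.477, 0.022, 1.555, -0.011, 1.109, -0.083], TCP at [0.275, -0.617, 0.303] pointing down, gripper open.
Joint ranges: [-2.96, 2.96], [-0.34, 2.1], [-1.41, 1.46], [0.24, 2.44], [-1.37, 4.51], [0.17, 1.92], [-2.96, 2.96]. Speed limits (rad/s): [2.39, 2.39, 3.14, 3.14, 3.14, 3.14, 3.14].

### API

Orientations are given as a unit quaternion [x, y, z, w].
In Python, from cell import readout, vision, order gives the robot as it stands.
- The arm moves only by the tool carry_out, never from a script. Its argument "deltas" is one flat list of numbers, 7 for each row, row after row: the closure, from 0 (fully open) to 1 (shut), then the shift along the world's x, y, z in m, then the turn, a rotation vector about the world's x, y, z in rad. A call has 1 to 5 rows; each row is the pose to reach, as a shift and turn from the pose commanded when the call began; what a row does not reach only later rows make up. A row lasts 1/10 s, in which the tool goes at most 50 mm and 8.59 degrees, less where a joint would pass 70% of its speed; a pose out of reach is approached as far as the arm can. A call with a gripper value outside its range is refused whole. The fingers move at their own pace and stop on an object; "grip_force" is the grip in N (left out, the last holds). Time passes only in rows, so rows that repeat a pose let the fingers close. It gives the time, the measured TCP pose, the force, the opening and the grip force at its end, in the units of the state.
- readout.state(): the state, without advancing time (a new reading comes with each control period).
- vision.read_camera(name): name is "side" or "top"; returns the picture (420x560x3 uint8, red, green, blue); there is no depth.
- vision.camera_params(name): a dict with "K" (3x3 intrinsics, pixels), "origin" and "rotation" of the camera in the world. Camera axes: x right, y down, z forward; pixel columns grow to the right and rows downward; lengths in m; the calibration is good to about 2 mm. A picture is of the moment at which its call begins. camera_params takes no time and is no camera call.
- order.sign_off(): hands the job in; it is judged then, once.
The state is a dict: "time_s": time; "qpos": joint angles; "qvel": joint speeds; "joint_efforts": joint torques, N m; "ee_pos": TCP position; "tcp_rot": TCP orientation; "ft_force": force on the tool from outside, world axes, zero at the start; "ft_torque": the same for the moment, N m; "finger_gap": finger opening in m; "grip_force": force on a finger pad.
Only numpy, scipy, OpenCV 4.12 (cv2) and the standard library are available. Lean on these libraries where they do the work, as an engineer would, in place of code of your own. Each camera call takes 0.05 s, during which the arm holds its last target. There are 200 camera calls.

## Working session

There is one attempt and no reset: what is moved stays moved. The work goes in short steps, Python scripts to look and compute and a tool call to move; the robot and the scene stay as the last step left them, time stands still between calls to the robot, and variables do not carry over. Pictures are saved under pics/ and viewed, at most 10 in all, crops included, and the job is handed in when it is done.

Besides the shell and the picture viewer there is one more tool, called after "Request:" as name(argument=value, ...), one argument or row to a line, values as JSON. carry_out: Moves the arm, as the interface text tells. Its arguments: {"type":"object","properties":{"deltas":{"type":"array","items":{"type":"number"}},"grip_force":{"type":"number"}},"required":["deltas"]}

```bash
mkdir -p pics
python3 - <<'E'
from cell import readout, vision
import cv2
for n in("top","side"):
    im=vision.read_camera(n); cv2.imwrite(f"pics/{n}0.png",im[:,:,::-1])
    p=vision.camera_params(n); print(n,p)
s=readout.state(); print(s["time_s"],s["ee_pos"],s["tcp_rot"],s["ft_force"],s["finger_gap"])
E
```

```text
top {'K': array([[516.55112515,   0.        , 281.88126959],
       [  0.        , 516.55112515, 202.76907405],
       [  0.        ,   0.        ,   1.        ]]), 'origin': array([0.35734928, 0.04912605, 1.4696502 ]), 'rotation': array([ 0.71368186, -0.69753083,  0.04808633, -0.04238674])}
side {'K': array([[428.13538523,   0.        , 278.88337637],
       [  0.        , 428.13538523, 209.9960169 ],
       [  0.        ,   0.        ,   1.        ]]), 'origin': array([-0.0689763 ,  0.7492458 ,  0.87874856]), 'rotation': array([-0.33134078,  0.84619509, -0.39232261,  0.14230296])}
0.1 [ 0.27433817 -0.61629138  0.30179111] [ 9.78150990e-01  2.07894152e-01 -2.33250060e-04 -7.79085389e-04] [-0.25544576 -1.00401836  0.6275495 ] 0.08797459328411718
```

View pics/top0.png

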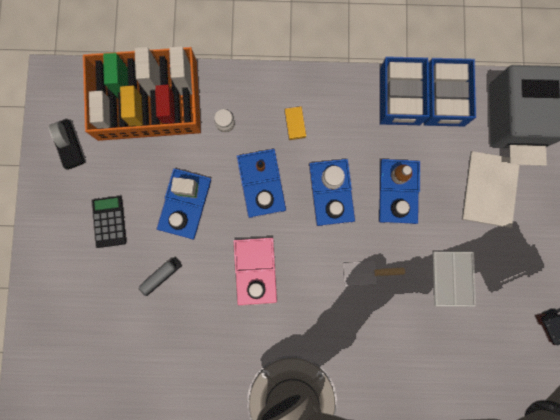

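View pics/side0.png

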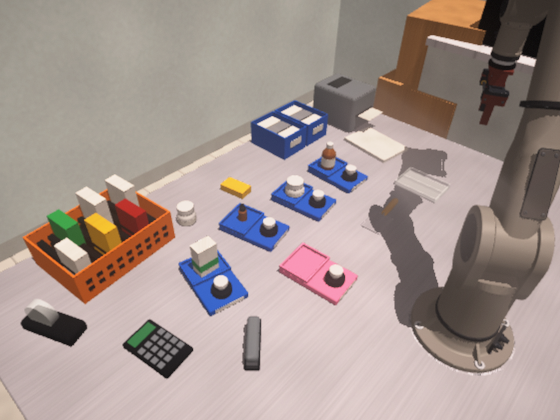

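The top view shows four blue stands, with key caps at about (401,208), (335,209), (264,199) and (178,220). There is also a pink decoy at (257,289). By medicine: the brown bottle with a white cap is rightmost (402,172), the white jar is at (333,177), the dark narrow vial at (261,165), and the white/green box (carton) at (184,187). I'll measure the caps and confirm in a crop.

```bash
cat > h.py <<'E'
import numpy as np, cv2
from scipy.spatial.transform import Rotation as R
from cell import vision
def ray(n,uv,z):
    p=vision.camera_params(n); d=R.from_quat(p["rotation"]).as_matrix()@np.linalg.inv(p["K"])@[*uv,1]
    return p["origin"]+d*(z-p["origin"][2])/d[2]
def cap(im,c,r=13,t=130):
    x,y=map(int,c); w=im[y-r:y+r,x-r:x+r].astype(int)
    m=((w.min(2)>t)&(w.max(2)-w.min(2)<45)).astype(np.uint8)
    k,l,s,ce=cv2.connectedComponentsWithStats(m)
    i=1+np.argmin([np.hypot(*(q-r))-0.1*a[4] for q,a in zip(ce[1:],s[1:])])
    return ce[i]+[x-r,y-r], s[i][4]
E
python3 - <<'E'
from h import *
T=cv2.imread("pics/top0.png");S=cv2.imread("pics/side0.png")
for n,a,b in [("bottle",(401,208),(351,172)),("jar",(335,209),(318,198)),("vial",(264,199),(269,226)),("carton",(178,220),(221,285))]:
    for cam,im,c in(("top",T,a),("side",S,b)):
        uv,ar=cap(im,c); print(n,cam,uv.round(1),ar,ray(cam,uv,.061).round(4))
for n,k,m in[("bottle",(401,208),(402,172)),("jar",(335,209),(333,177)),("carton",(178,220),(184,187))]: pass
a=cv2.resize(T[140:250,150:430],(800,314),interpolation=cv2.INTER_CUBIC)
b=cv2.resize(S[135:315,170:400],(365,286),interpolation=cv2.INTER_CUBIC)
o=np.zeros((600,800,3),np.uint8);o[:314]=a;o[314:,:365]=b
cv2.imwrite("pics/crop1.png",o)
E
```

```text
bottle top [402.5 206.7] 119 [ 0.5357 -0.2923  0.061 ]
bottle side [354.4 164.8] 237 [ 0.5321 -0.3131  0.061 ]
jar top [335.7 207.7] 121 [ 0.5287 -0.1084  0.061 ]
jar side [321.2 190.5] 219 [ 0.5268 -0.1248  0.061 ]
vial top [263.9 198. ] 121 [0.5508 0.0895 0.061 ]
vial side [271.6 218.7] 210 [0.5488 0.0771 0.061 ]
carton top [175.3 219.3] 126 [0.4865 0.33   0.061 ]
carton side [220.5 281. ] 153 [0.4838 0.3303 0.061 ]
```

View pics/crop1.png

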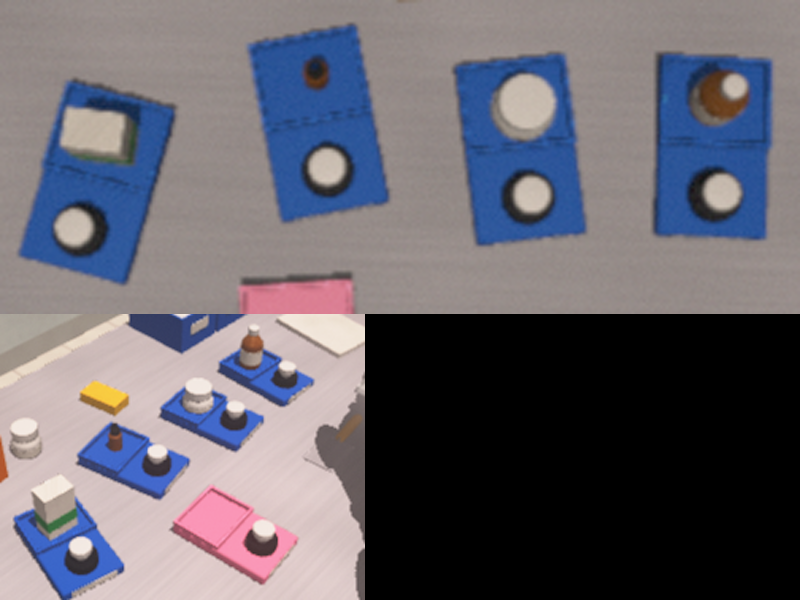

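The crop confirms bottle (rightmost), jar, vial and carton (leftmost) on the blue stands. The side masks leak into the table, so I'll use the top view: bottle key (0.536,-0.292), jar key (0.529,-0.108), carton key (0.487,0.330). Next I close the fingers and move above the bottle key.

Request:
carry_out(
  deltas=[1,0.03,0.036,0,0,0,0,1,0.06,0.072,0,0,0,0,1,0.09,0.108,0,0,0,0,1,0.12,0.144,0,0,0,0,1,0.15,0.18,0,0,0,0],
  grip_force=10,
)

```text
time_s: 0.6
ee_pos: [0.4253, -0.4349, 0.3023]
tcp_rot: [0.978, 0.208, -0.0, -0.0]
ft_force: [0.6, -0.4, 0.9]
finger_gap: 0.0512
grip_force: 0.0
```

Request:
carry_out(
  deltas=[1,0.03,0.036,0,0,0,0,1,0.06,0.072,-0.02,0,0,0,1,0.09,0.108,-0.04,0,0,0,1,0.111,0.143,-0.08,0,0,0,1,0.111,0.143,-0.12,0,0,0],
)

```text
time_s: 1.1
ee_pos: [0.5399, -0.2883, 0.1832]
tcp_rot: [0.977, 0.212, 0.003, 0.0]
ft_force: [0.2, -0.2, -0.5]
finger_gap: 0.0113
grip_force: 0.0
```

Settle, let the fingers shut, and take a close look.

Request:
carry_out(
  deltas=[1,0,0,0,0,0,0,1,0,0,0,0,0,0,1,0,0,0,0,0,0,1,0,0,0,0,0,0,1,0,0,0,0,0,0],
)

```text
time_s: 1.6
ee_pos: [0.5358, -0.295, 0.1845]
tcp_rot: [0.978, 0.207, 0.001, 0.001]
ft_force: [-0.2, 0.1, 0.3]
finger_gap: 0.0007
grip_force: 0.0
```

Run:
```python
from h import *
a=vision.read_camera("top")[:,:,::-1];b=vision.read_camera("side")[:,:,::-1]
o=np.zeros((480,800,3),np.uint8)
o[:,:400]=cv2.resize(a[145:265,350:450],(400,480),interpolation=cv2.INTER_CUBIC)
o[:,400:]=cv2.resize(b[80:200,290:390],(400,480),interpolation=cv2.INTER_CUBIC)
cv2.imwrite("pics/close1.png",o)
```

```text
(no output)
```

View pics/close1.png

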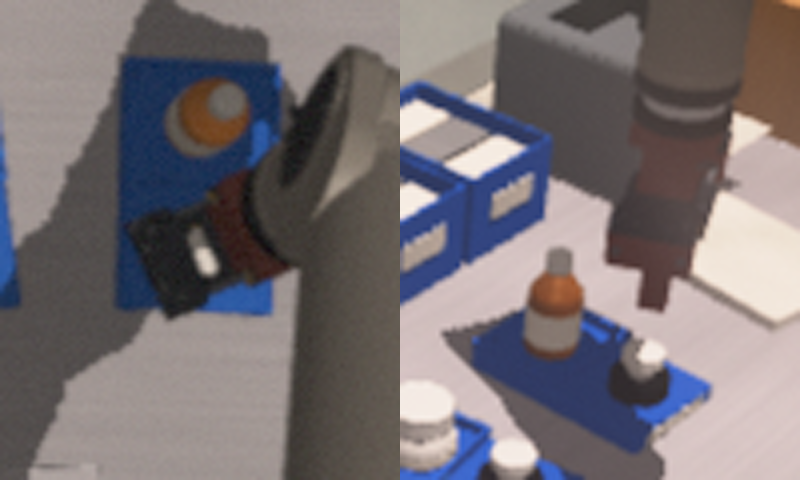

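In the side view (right) the closed tip is at about pixel (353,157), just above the cap at about (351,168). The gripper is clear of the bottle. I'll check both in world coordinates.

Run:
```python
from h import *
print(ray("side",(353.2,156.5),.1045),ray("side",(350.8,168),.061), ray("side",(321-3,197),.061))
from cell import readout
s=readout.state();print(s["ee_pos"],s["ft_force"])
```

```text
[ 0.53030917 -0.29330207  0.1045    ] [ 0.53012886 -0.28915144  0.061     ] [ 0.51390531 -0.09269149  0.061     ]
[ 0.53560637 -0.29437257  0.18379998] [ 0.74671648  0.0711785  -0.47289542]
```

Request:
carry_out(
  deltas=[1,0,0.002,-0.02,0,0,0,1,0,0.002,-0.033,0,0,0,1,0,0.002,-0.037,0,0,0,1,0,0.002,-0.04,0,0,0,1,0,0.002,-0.043,0,0,0],
)

```text
time_s: 2.2
ee_pos: [0.5356, -0.2918, 0.1398]
tcp_rot: [0.978, 0.208, 0.0, 0.0]
ft_force: [-1.3, -0.2, 2.8]
finger_gap: 0.0007
grip_force: 1.3
```

Request:
carry_out(
  deltas=[1,0,0,-0.003,0,0,0,1,0,0,-0.006,0,0,0,1,0,0,-0.009,0,0,0,1,0,0,-0.011,0,0,0,1,0,0,-0.012,0,0,0],
)

```text
time_s: 2.7
ee_pos: [0.5356, -0.2918, 0.1277]
tcp_rot: [0.978, 0.208, 0.0, 0.0]
ft_force: [-1.3, -0.5, 4.0]
finger_gap: 0.0006
grip_force: 2.1
```

Request:
carry_out(
  deltas=[1,0,0,-0.001,0,0,0,1,0,0,-0.0025,0,0,0,1,0,0,-0.0025,0,0,0,1,0,0,-0.0025,0,0,0],
)

```text
time_s: 3.1
ee_pos: [0.5357, -0.2918, 0.1257]
tcp_rot: [0.978, 0.208, 0.0, 0.0]
ft_force: [-1.3, 1.0, 7.2]
finger_gap: 0.0004
grip_force: 3.5
```

The force rose by 1.5 N/mm, so the key is on its stop. I'll lift and move to the jar key.

Request:
carry_out(
  deltas=[1,0,0,0.02,0,0,0,1,0,0,0.058,0,0,0,1,0,0.045,0.058,0,0,0,1,-0.003,0.09,0.058,0,0,0,1,-0.006,0.135,0.058,0,0,0],
)

```text
time_s: 3.6
ee_pos: [0.5295, -0.1553, 0.1833]
tcp_rot: [0.978, 0.207, 0.001, 0.0]
ft_force: [0.3, 1.6, -0.3]
finger_gap: 0.0006
grip_force: 0.0
```

Request:
carry_out(
  deltas=[1,0,0.03,0,0,0,0,1,0,0.049,0,0,0,0,1,0,0.049,0,0,0,0,1,0,0.049,0,0,0,0,1,0,0.049,0,0,0,0],
)

```text
time_s: 4.1
ee_pos: [0.5294, -0.1094, 0.183]
tcp_rot: [0.978, 0.207, -0.0, 0.0]
ft_force: [0.8, -0.0, 0.3]
finger_gap: 0.0002
grip_force: 0.0
```

Run:
```python
from h import *
a=vision.read_camera("top")[:,:,::-1];b=vision.read_camera("side")[:,:,::-1]
cv2.imwrite("pics/t2.png",a)
o=np.zeros((480,800,3),np.uint8)
o[:,:400]=cv2.resize(a[145:265,300:400],(400,480),interpolation=cv2.INTER_CUBIC)
o[:,400:]=cv2.resize(b[110:230,270:370],(400,480),interpolation=cv2.INTER_CUBIC)
cv2.imwrite("pics/close2.png",o)
```

```text
(no output)
```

View pics/close2.png

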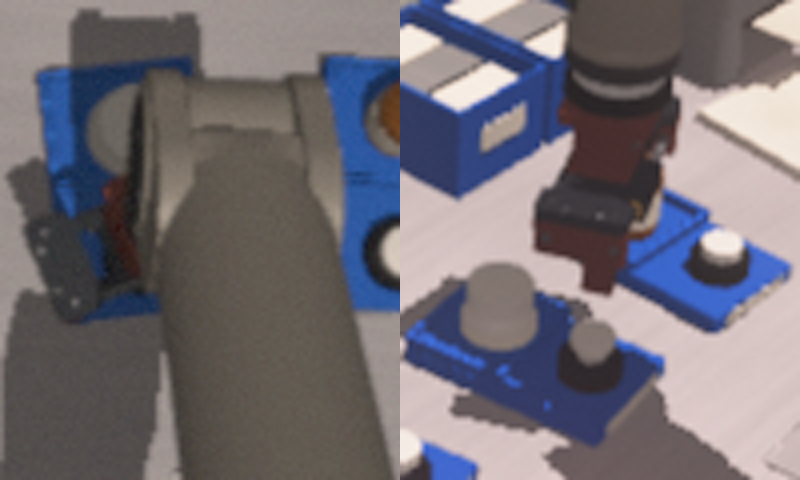

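The bottle key at (720,245) in the crop is visibly lower in its collar. The tip at (600,292) is above the jar's cap at (592,340), aligned as it was for the bottle. Pressing the jar key.

Request:
carry_out(
  deltas=[1,0,0.001,-0.02,0,0,0,1,0,0.001,-0.033,0,0,0,1,0,0.001,-0.037,0,0,0,1,0,0.001,-0.04,0,0,0,1,0,0.001,-0.043,0,0,0],
)

```text
time_s: 4.7
ee_pos: [0.5296, -0.1069, 0.1402]
tcp_rot: [0.978, 0.208, 0.0, 0.0]
ft_force: [-1.0, -0.1, 1.9]
finger_gap: 0.0005
grip_force: 1.1
```

Request:
carry_out(
  deltas=[1,0,0,-0.003,0,0,0,1,0,0,-0.006,0,0,0,1,0,0,-0.009,0,0,0,1,0,0,-0.011,0,0,0,1,0,0,-0.012,0,0,0],
)

```text
time_s: 5.2
ee_pos: [0.5296, -0.1069, 0.1281]
tcp_rot: [0.978, 0.208, 0.0, 0.0]
ft_force: [-0.7, -0.4, 3.9]
finger_gap: 0.0005
grip_force: 1.7
```

Request:
carry_out(
  deltas=[1,0,0,-0.001,0,0,0,1,0,0,-0.0025,0,0,0,1,0,0,-0.0025,0,0,0,1,0,0,-0.0025,0,0,0],
)

```text
time_s: 5.6
ee_pos: [0.5297, -0.1068, 0.126]
tcp_rot: [0.978, 0.208, 0.0, 0.0]
ft_force: [-1.4, -1.4, 6.5]
finger_gap: 0.0004
grip_force: 3.2
```

The jar key is on its stop too. I'll lift higher and travel to the carton key.

Request:
carry_out(
  deltas=[1,0,0,0.03,0,0,0,1,0,0,0.08,0,0,0,1,-0.004,0.045,0.1,0,0,0,1,-0.008,0.09,0.1,0,0,0,1,-0.012,0.135,0.1,0,0,0],
)

```text
time_s: 6.1
ee_pos: [0.5177, 0.03, 0.2266]
tcp_rot: [0.978, 0.207, 0.001, -0.0]
ft_force: [-0.1, -0.1, 0.5]
finger_gap: 0.0007
grip_force: 0.0
```

Request:
carry_out(
  deltas=[1,-0.005,0.045,0,0,0,0,1,-0.01,0.09,0,0,0,0,1,-0.015,0.135,0,0,0,0,1,-0.02,0.18,0,0,0,0,1,-0.025,0.225,0,0,0,0],
)

```text
time_s: 6.6
ee_pos: [0.4918, 0.2555, 0.2255]
tcp_rot: [0.978, 0.208, 0.0, -0.0]
ft_force: [1.2, 0.4, 0.3]
finger_gap: 0.0007
grip_force: 0.0
```

Request:
carry_out(
  deltas=[1,-0.003,0.04,0,0,0,0,1,-0.006,0.077,-0.02,0,0,0,1,-0.006,0.077,-0.043,0,0,0,1,-0.006,0.077,-0.043,0,0,0,1,-0.006,0.077,-0.043,0,0,0],
)

```text
time_s: 7.1
ee_pos: [0.4864, 0.3296, 0.1824]
tcp_rot: [0.978, 0.208, -0.001, 0.0]
ft_force: [-0.2, -0.5, -0.3]
finger_gap: 0.0007
grip_force: 0.0
```

Run:
```python
from h import *
a=vision.read_camera("top")[:,:,::-1];b=vision.read_camera("side")[:,:,::-1]
o=np.zeros((480,800,3),np.uint8)
o[:,:400]=cv2.resize(a[160:280,135:235],(400,480),interpolation=cv2.INTER_CUBIC)
o[:,400:]=cv2.resize(b[200:320,170:270],(400,480),interpolation=cv2.INTER_CUBIC)
cv2.imwrite("pics/close3.png",o)
```

```text
(no output)
```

View pics/close3.png

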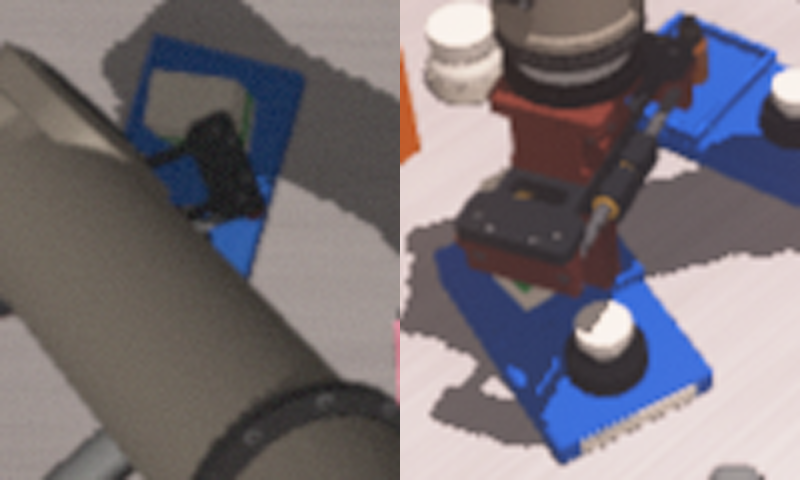

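The carton stand is directly below. The gripper body covers the tip and slightly overhangs the carton's corner. I'll turn the tool -40° about z, square to the stand, so the body is clear of the carton.

Request:
carry_out(
  deltas=[1,0,0,0,0,0,-0.14,1,0,0,0,0,0,-0.28,1,0,0,0,0,0,-0.42,1,0,0,0,0,0,-0.56,1,0,0,0,0,0,-0.7],
)

```text
time_s: 7.7
ee_pos: [0.4874, 0.3297, 0.1842]
tcp_rot: [0.99, -0.144, 0.001, -0.001]
ft_force: [0.2, 0.5, 0.2]
finger_gap: 0.0006
grip_force: 0.0
```

Request:
carry_out(
  deltas=[1,0,0,0,0,0,0,1,0,0,0,0,0,0,1,0,0,0,0,0,0],
)

```text
time_s: 8.0
ee_pos: [0.4868, 0.3301, 0.1832]
tcp_rot: [0.99, -0.139, 0.0, -0.0]
ft_force: [-0.1, -0.8, 0.4]
finger_gap: 0.0001
grip_force: 0.0
```

Run:
```python
from h import *
a=vision.read_camera("top")[:,:,::-1];b=vision.read_camera("side")[:,:,::-1]
o=np.zeros((480,800,3),np.uint8)
o[:,:400]=cv2.resize(a[160:280,135:235],(400,480),interpolation=cv2.INTER_CUBIC)
o[:,400:]=cv2.resize(b[200:320,170:270],(400,480),interpolation=cv2.INTER_CUBIC)
cv2.imwrite("pics/close4.png",o)
```

```text
(no output)
```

View pics/close4.png

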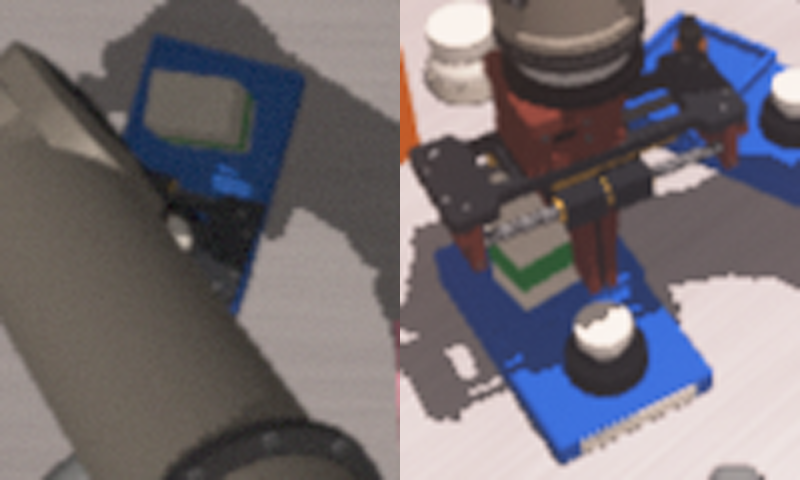

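The gripper is now square and clear of the carton. The tip at (600,288) is directly above the cap at (604,325). Pressing.

Request:
carry_out(
  deltas=[1,0,0,-0.02,0,0,0,1,0,0,-0.033,0,0,0,1,0,0,-0.037,0,0,0,1,0,0,-0.04,0,0,0,1,0,0,-0.043,0,0,0],
)

```text
time_s: 8.6
ee_pos: [0.4865, 0.3303, 0.1398]
tcp_rot: [0.99, -0.14, -0.0, 0.0]
ft_force: [-2.2, -1.0, 3.4]
finger_gap: 0.0005
grip_force: 1.5
```

Request:
carry_out(
  deltas=[1,0,0,-0.003,0,0,0,1,0,0,-0.006,0,0,0,1,0,0,-0.009,0,0,0,1,0,0,-0.011,0,0,0,1,0,0,-0.012,0,0,0],
)

```text
time_s: 9.1
ee_pos: [0.4865, 0.3303, 0.1276]
tcp_rot: [0.99, -0.14, 0.0, 0.0]
ft_force: [-1.6, -1.6, 4.6]
finger_gap: 0.0003
grip_force: 2.1
```

Request:
carry_out(
  deltas=[1,0,0,-0.001,0,0,0,1,0,0,-0.0025,0,0,0,1,0,0,-0.0025,0,0,0,1,0,0,-0.0025,0,0,0],
)

```text
time_s: 9.5
ee_pos: [0.4865, 0.3303, 0.1256]
tcp_rot: [0.99, -0.14, 0.0, 0.0]
ft_force: [-1.9, -2.7, 7.2]
finger_gap: 0.0007
grip_force: 3.6
```

On the stop. I'll lift clear and check.

Request:
carry_out(
  deltas=[1,0,0,0.02,0,0,0,1,0,0,0.06,0,0,0,1,0,0,0.11,0,0,0,1,0,0,0.15,0,0,0,1,0,0,0.17,0,0,0],
)

```text
time_s: 10.0
ee_pos: [0.4878, 0.3314, 0.2993]
tcp_rot: [0.99, -0.14, 0.002, -0.002]
ft_force: [0.3, 0.7, -0.5]
finger_gap: 0.0008
grip_force: 0.0
```

Request:
carry_out(
  deltas=[1,0,0,0,0,0,0,1,0,0,0,0,0,0,1,0,0,0,0,0,0,1,0,0,0,0,0,0,1,0,0,0,0,0,0],
)

```text
time_s: 10.5
ee_pos: [0.4862, 0.3301, 0.2939]
tcp_rot: [0.99, -0.14, -0.001, 0.001]
ft_force: [-0.2, 0.6, 0.1]
finger_gap: 0.0006
grip_force: 0.0
```

Run:
```python
from h import *
b=vision.read_camera("side")[:,:,::-1]
cv2.imwrite("pics/end.png",cv2.resize(b[130:320,160:410],(790,600),interpolation=cv2.INTER_CUBIC))
```

```text
(no output)
```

View pics/end.png

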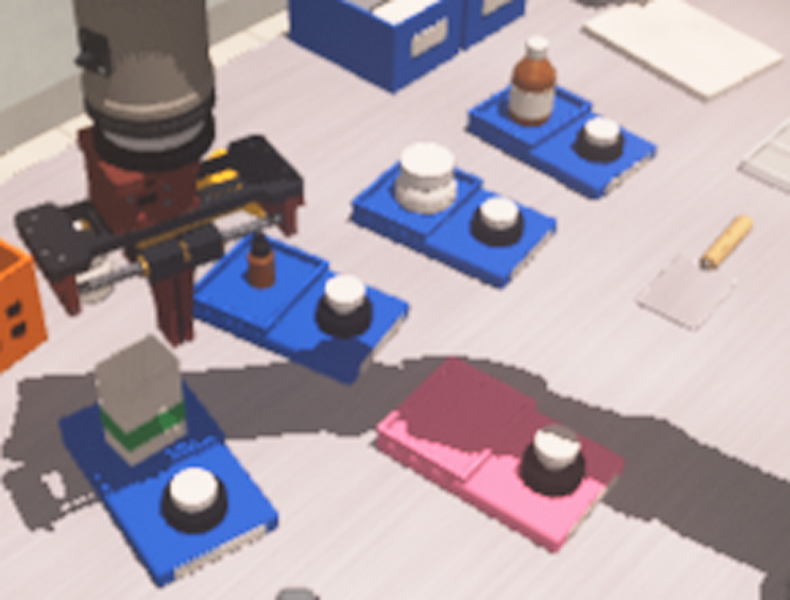

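The bottle (602,135), jar (498,215) and carton (193,490) caps are low in their collars. The vial cap (345,293) is still up, and all the medicines are standing.

```bash
python3 -c "
from cell import order
print(order.sign_off())"
```

```text
the job is handed in; nothing more can be done
None
```

I pressed the bottle, jar and carton keys down to their stops in that order, left the vial's key up, saw no medicine moved in the last picture, and handed the job in at about 10.5 s; the sign-off gave no verdict.

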